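Load the van rack with hole saws in reverse order

ROBOT

A 6-joint arm with a two-finger parallel gripper is mounted at the origin on a cart in front of the work surface, level with it; the furniture and walls round the work are solid. World frame = base frame: x ahead of the robot, y to its left, z up, the work surface at z = 0. Lengths are in m, angles in rad, forces in N, time in s.
With the tool pointing down it reaches from about 0.3 to 0.825 m from the base axis. Payload 5.4 kg.
Tool frame: the origin (TCP) lies at the very end of the fingers, on their centre line; the grasp point (between the pads) lies 19 mm behind it; z points along the fingers, y is the line along which they close (so a half turn about z gives the same grasp; the last joint's range is limited). The gripper opens to 92 mm and grips with 3 to 60 N. Pads are 20 mm wide; open, the fingers measure 128 mm over their backs; the gripper's body (75 mm by 189 mm) begins 69 mm behind the grasp point.
Start: joints at [-1.411, 0.158, 1.597, -0, 1.386, -0.21], TCP at [0.208, -0.536, 0.215] pointing down, gripper open.
Joint ranges: [-2.91, 2.91], [-0.94, 2.29], [0.18, 2.7], [-1.29, 4.43], [0.17, 2.64], [-3, 3]. Speed limits (rad/s): [2.57, 2.57, 3.14, 3.14, 3.14, 3.14].

INTERFACE

Orientations are given as a rotation vector (axis times angle).
In Python, from workcell import bot gives the robot as it stands. Calls block until the motion is done:
- bot.goto(position, orientation): joint-space move of the TCP to a pose.
- bot.line_to(position, rot=None, max_speed=0.15): straight line of the TCP; rot=None keeps the orientation; max_speed is the mean speed in m/s.
- bot.set_joints(angles): joint-space move.
- bot.set_gripper(opening, newtons=None): opening from 0.0 (shut) to 1.0 (fully open); newtons is the grip in N (None keeps the last); returns when the fingers have stopped.
- bot.hold(seconds).
- bot.inverse_kinematics(position, orientation): joint angles nearest the present ones, or None.
- bot.read_camera(name): name is "side" or "top"; returns a dict with "pixels" (400x640x3 uint8, blue, green, red), "fx", "fy", "cx", "cy" (pixels), "k1" (the pictures are not rectified: a ray, as slopes to the right and down, at radius r is drawn at 1 + k1 r^2 times it, then the intrinsics apply), "R" (3x3) and "t" (3): a world point X has camera coordinates R X + t. Camera axes: x right, y down, z forward; pixel columns grow to the right and rows downward; lengths in m; the calibration is good to about 2 mm. A picture is of the moment at which its call begins. There is no depth.
A pose or a line that the arm cannot do raises bot.MotionError and nothing moves.
- bot.job_done(): hands the job in; it is judged then, once.
Readings, each from a call of its own:
- bot.current_clock(): time.
- bot.current_joints(): joint angles.
- bot.current_joint_vel(): joint speeds.
- bot.current_effort(): joint torques, N m.
- bot.current_ee_pos(): TCP position.
- bot.current_tool_rot(): TCP orientation.
- bot.current_contact_force(): force on the tool from outside, world axes, zero at the start.
- bot.current_ft_torque(): the same for the moment, N m.
- bot.current_opening(): opening from 0.0 (shut) to 1.0 (fully open).
- bot.current_grip_force(): force on a finger pad.
Only numpy, scipy, OpenCV 4.12 (cv2) and the standard library are available. Lean on these libraries where they do the work, as an engineer would, in place of code of your own. Each camera call takes 0.05 s, during which the arm holds its last target. There are 200 camera calls.

TASK

Move the four hole saws from the wooden bench rack onto the pegs of the grey van rack, one to a peg and standing flat on the board, in reverse order: the one that stands leftmost on the bench rack goes on the rightmost peg, and so on, because the van rack will be mounted facing the other way. Keep the saws upright throughout, do not disturb the tape measure or the marking gauge, and let go of everything at the end.

Things in the scene. Friction and masses are not known exactly. Their poses are not given: they have to be found in the camera images.
- bench_rack: bench rack, fixed: pale wooden board with dark wooden pegs, coloured tags on its near edge; the saws start on it; 80 mm deep (x), 284 mm wide (y), top face 18 mm above the bench (end strips 26 mm), with 4 upright pegs 9 mm thick, 30 mm high above the top face, at x = +10, y = +105, +35, -35, -105 mm. Origin: centre of its underside, on the bench; x points away from the robot, y to the left
- van_rack: van rack, fixed: grey plastic board with steel pegs and black ends, empty at the start; 80 mm deep (x), 284 mm wide (y), top face 18 mm above the bench (end strips 26 mm), with 4 upright pegs 9 mm thick, 30 mm high above the top face, at x = +10, y = +105, +35, -35, -105 mm. Origin: centre of its underside, on the bench; x points away from the robot, y to the left
- saw_red_mid (a point): red hole saw, loose, 0.1 to 0.2 kg: round red cup standing open toothed end down, closed end up; outer diameter 48 mm, inner 43 mm, 50 mm tall plus a 3 mm boss on top, 45 mm deep inside. This point is on its axis, 25 mm above the lower rim (43 mm above the bench when it stands on a rack's board over a peg); z axis up
- saw_yellow_mid (a point): yellow hole saw, loose, 0.1 to 0.2 kg: round yellow cup standing open toothed end down, closed end up; outer diameter 42 mm, inner 37 mm, 50 mm tall plus a 3 mm boss on top, 45 mm deep inside. This point is on its axis, 25 mm above the lower rim (43 mm above the bench when it stands on a rack's board over a peg); z axis up
- saw_green_mid (a point): green hole saw, loose, 0.1 to 0.2 kg: round green cup standing open toothed end down, closed end up; outer diameter 36 mm, inner 31 mm, 50 mm tall plus a 3 mm boss on top, 45 mm deep inside. This point is on its axis, 25 mm above the lower rim (43 mm above the bench when it stands on a rack's board over a peg); z axis up
- saw_blue_mid (a point): blue hole saw, loose, 0.1 to 0.2 kg: round blue cup standing open toothed end down, closed end up; outer diameter 30 mm, inner 25 mm, 50 mm tall plus a 3 mm boss on top, 45 mm deep inside. This point is on its axis, 25 mm above the lower rim (43 mm above the bench when it stands on a rack's board over a peg); z axis up
- tag_red: red tag, a flat plate 14 x 30 x 2 mm fixed on the near edge of the bench rack, straight in front of the peg on which the red saw starts (that peg is 40 mm behind it, along the rack's x); origin at the centre of its underside. It stays there.
- tag_yellow: yellow tag, a flat plate 14 x 30 x 2 mm fixed on the near edge of the bench rack, straight in front of the peg on which the yellow saw starts (that peg is 40 mm behind it, along the rack's x); origin at the centre of its underside. It stays there.
- tag_green: green tag, a flat plate 14 x 30 x 2 mm fixed on the near edge of the bench rack, straight in front of the peg on which the green saw starts (that peg is 40 mm behind it, along the rack's x); origin at the centre of its underside. It stays there.
- tag_blue: blue tag, a flat plate 14 x 30 x 2 mm fixed on the near edge of the bench rack, straight in front of the peg on which the blue saw starts (that peg is 40 mm behind it, along the rack's x); origin at the centre of its underside. It stays there.
- tape_mid (a point): bystander: yellow tape measure standing on the bench, 38 x 83 x 72 mm, loose; this point is its centre, 36 mm up
- gauge_mid (a point): bystander: dark wooden marking gauge lying on the bench, 55 x 200 x 57 mm, loose; this point is its centre, 28 mm up

How it is judged:
At the end, for the whole second after the job is handed in: All four saws stand released and at rest over the van rack's pegs, rim on the board (height within 4 mm, axis within 18 mm of the peg in x and y, upright within 0.1 rad), their order from left to right the reverse of that of the coloured tags on the bench rack (((y of tag_red in the frame of bench_rack between 0.085 and 0.125 m and y of saw_red_mid in the frame of van_rack between -0.123 and -0.087 m) or (y of tag_red in the frame of bench_rack between 0.015 and 0.055 m and y of saw_red_mid in the frame of van_rack between -0.053 and -0.017 m) or (y of tag_red in the frame of bench_rack between -0.055 and -0.015 m and y of saw_red_mid in the frame of van_rack between 0.017 and 0.053 m) or (y of tag_red in the frame of bench_rack between -0.125 and -0.085 m and y of saw_red_mid in the frame of van_rack between 0.087 and 0.123 m)) and x of saw_red_mid in the frame of van_rack between -0.008 and 0.028 m and z of saw_red_mid in the frame of van_rack between 0.039 and 0.047 m and angle between each of saw_red_mid, saw_yellow_mid, saw_green_mid, saw_blue_mid's own z axis and vertical below 0.1 rad and linear speed of each of saw_red, saw_yellow, saw_green, saw_blue below 0.02 m/s and ((y of tag_yellow in the frame of bench_rack between 0.085 and 0.125 m and y of saw_yellow_mid in the frame of van_rack between -0.123 and -0.087 m) or (y of tag_yellow in the frame of bench_rack between 0.015 and 0.055 m and y of saw_yellow_mid in the frame of van_rack between -0.053 and -0.017 m) or (y of tag_yellow in the frame of bench_rack between -0.055 and -0.015 m and y of saw_yellow_mid in the frame of van_rack between 0.017 and 0.053 m) or (y of tag_yellow in the frame of bench_rack between -0.125 and -0.085 m and y of saw_yellow_mid in the frame of van_rack between 0.087 and 0.123 m)) and x of saw_yellow_mid in the frame of van_rack between -0.008 and 0.028 m and z of saw_yellow_mid in the frame of van_rack between 0.039 and 0.047 m and ((y of tag_green in the frame of bench_rack between 0.085 and 0.125 m and y of saw_green_mid in the frame of van_rack between -0.123 and -0.087 m) or (y of tag_green in the frame of bench_rack between 0.015 and 0.055 m and y of saw_green_mid in the frame of van_rack between -0.053 and -0.017 m) or (y of tag_green in the frame of bench_rack between -0.055 and -0.015 m and y of saw_green_mid in the frame of van_rack between 0.017 and 0.053 m) or (y of tag_green in the frame of bench_rack between -0.125 and -0.085 m and y of saw_green_mid in the frame of van_rack between 0.087 and 0.123 m)) and x of saw_green_mid in the frame of van_rack between -0.008 and 0.028 m and z of saw_green_mid in the frame of van_rack between 0.039 and 0.047 m and ((y of tag_blue in the frame of bench_rack between 0.085 and 0.125 m and y of saw_blue_mid in the frame of van_rack between -0.123 and -0.087 m) or (y of tag_blue in the frame of bench_rack between 0.015 and 0.055 m and y of saw_blue_mid in the frame of van_rack between -0.053 and -0.017 m) or (y of tag_blue in the frame of bench_rack between -0.055 and -0.015 m and y of saw_blue_mid in the frame of van_rack between 0.017 and 0.053 m) or (y of tag_blue in the frame of bench_rack between -0.125 and -0.085 m and y of saw_blue_mid in the frame of van_rack between 0.087 and 0.123 m)) and x of saw_blue_mid in the frame of van_rack between -0.008 and 0.028 m and z of saw_blue_mid in the frame of van_rack between 0.039 and 0.047 m); the robot touches nothing.
It fails at once if a saw is tipped by more than 0.5 rad (angle between any of saw_red_mid, saw_yellow_mid, saw_green_mid, saw_blue_mid's own z axis and vertical above 0.5 rad).
It fails at once if the tape measure or the marking gauge is moved by more than 20 mm (distance of any of tape_mid, gauge_mid from where it was at the start of the episode above 0.02 m).
It also fails if it takes over 90 s, if anything falls off the work surface, if the arm or the gripper's body presses on something with over 40 N, if the wrist force passes 120 N, or if a joint passes its speed limit or range.

## Working session

There is one attempt and no reset: what is moved stays moved. The work goes in short steps, each a Python script; the robot and the scene stay as the last script left them, time stands still between calls to the robot, and variables do not carry over. Pictures are saved under pics/ and viewed, at most 14 in all, crops included, and the job is handed in when it is done.

```bash
ls; mkdir -p pics; python3 - <<'E'
from workcell import bot
import cv2
for n in("top","side"):
    c=bot.read_camera(n); cv2.imwrite(f"pics/{n}0.png",c["pixels"])
    print(n,{k:c[k] for k in c if k!="pixels"})
print(bot.current_tool_rot(),bot.current_clock())
E
```

```text
pics
top {'fx': 489.3139376661047, 'fy': 489.3139376661047, 'cx': 325.6761378424642, 'cy': 201.11752874455271, 'k1': -0.001588729798399543, 'R': array([[-0.0070193 , -0.99986674, -0.01473886],
       [-0.98744516,  0.00925659, -0.15769073],
       [ 0.15780615,  0.01344694, -0.98737855]]), 't': array([0.00125586, 0.59532869, 0.97874751])}
side {'fx': 463.7668148081278, 'fy': 463.7668148081278, 'cx': 317.202448681008, 'cy': 197.0101879633996, 'k1': -0.08974508280937675, 'R': array([[-0.9732871 , -0.22884405,  0.01851027],
       [-0.1060781 ,  0.37672249, -0.92023236],
       [ 0.20361647, -0.89761382, -0.39093448]]), 't': array([0.60803642, 0.11304015, 1.08359968])}
[-3.08643230e+00 -5.77268219e-01 -2.72325981e-05] 0.1
```

View pics/top0.png

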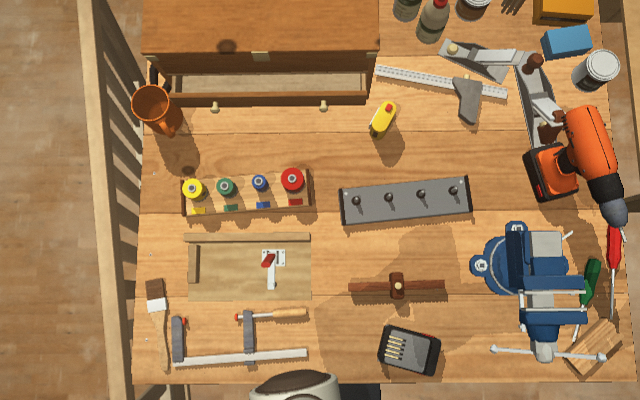

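View pics/side0.png

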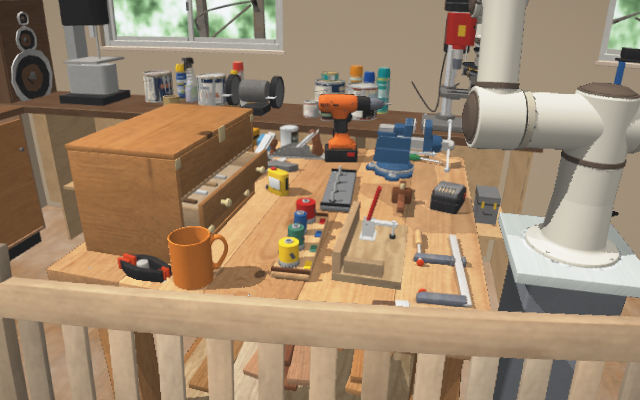

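The top view shows the saws left to right as yellow (193,188), green (226,187), blue (260,183) and red (292,179). The van rack's pegs run from about (356,201) to (454,190). The tape is at (382,118), the gauge at (398,287), and an open drawer front lies behind the bench rack. I'll measure next.

```bash
cat >h.py <<'E'
from workcell import bot
import cv2, numpy as np
def ray(c,u,v):
    K=np.array([[c["fx"],0,c["cx"]],[0,c["fy"],c["cy"]],[0,0,1.]])
    p=cv2.undistortPoints(np.array([[[u,v]]],float),K,np.array([c["k1"],0,0,0.]))[0,0]
    return -c["R"].T@c["t"], c["R"].T@np.array([p[0],p[1],1])
def onz(c,u,v,z):
    o,d=ray(c,u,v); return o+d*(z-o[2])/d[2]
def tri(c1,p1,c2,p2):
    A=[];b=[]
    for c,p in((c1,p1),(c2,p2)):
        o,d=ray(c,*p); d/=np.linalg.norm(d); M=np.eye(3)-np.outer(d,d); A.append(M);b.append(M@o)
    return np.linalg.lstsq(np.vstack(A),np.hstack(b),rcond=None)[0]
def proj(c,X):
    q=c["R"]@np.array(X)+c["t"]; x=q[:2]/q[2]; x=x*(1+c["k1"]*(x@x)); return x*c["fx"]+[c["cx"],c["cy"]]
HUE={"red":[(0,5),(174,180)],"yellow":[(25,34)],"green":[(65,95)],"blue":[(104,122)]}
def blobs(img,col,roi,smin=110,vmin=50):
    x0,y0,x1,y1=roi; hsv=cv2.cvtColor(img[y0:y1,x0:x1],cv2.COLOR_BGR2HSV)
    m=sum(cv2.inRange(hsv,(a,smin,vmin),(b,255,255)) for a,b in HUE[col])
    n,_,s,ce=cv2.connectedComponentsWithStats(m)
    return sorted([(int(s[i,4]),*(s[i,:4]+[x0,y0,0,0]).tolist(),*(ce[i]+[x0,y0]).round(1)) for i in range(1,n) if s[i,4]>12],reverse=True)
E
python3 - <<'E'
from h import *
t=bot.read_camera("top");s=bot.read_camera("side")
for c in HUE:
    print(c,"top",[b for b in blobs(t["pixels"],c,(175,160,325,225))][:4])
    print(c,"side",[b for b in blobs(s["pixels"],c,(265,190,335,280))][:4])
a=cv2.resize(t["pixels"][155:225,175:325],None,fx=5,fy=5,interpolation=cv2.INTER_CUBIC)
cv2.imwrite("pics/bench.png",a)
a=cv2.resize(t["pixels"][165:235,330:480],None,fx=5,fy=5,interpolation=cv2.INTER_CUBIC)
cv2.imwrite("pics/van.png",a)
a=cv2.resize(s["pixels"][150:290,240:420],None,fx=4,fy=4,interpolation=cv2.INTER_CUBIC)
cv2.imwrite("pics/sidec.png",a)
E
```

```text
red top [(342, 281, 168, 23, 22, np.float64(292.1), np.float64(178.7)), (69, 289, 199, 13, 6, np.float64(295.0), np.float64(201.5))]
red side [(253, 296, 198, 20, 21, np.float64(306.7), np.float64(207.0)), (24, 319, 219, 6, 5, np.float64(321.9), np.float64(220.9))]
yellow top [(230, 182, 179, 20, 19, np.float64(191.4), np.float64(187.8)), (16, 192, 208, 4, 6, np.float64(193.1), np.float64(211.2))]
yellow side [(115, 279, 237, 20, 10, np.float64(287.7), np.float64(241.9))]
green top []
green side []
blue top [(59, 253, 175, 13, 13, np.float64(259.1), np.float64(181.4)), (33, 257, 202, 9, 6, np.float64(260.0), np.float64(204.5))]
blue side [(108, 294, 212, 13, 17, np.float64(300.6), np.float64(218.6)), (28, 315, 231, 6, 6, np.float64(317.6), np.float64(233.6))]
```

View pics/bench.png

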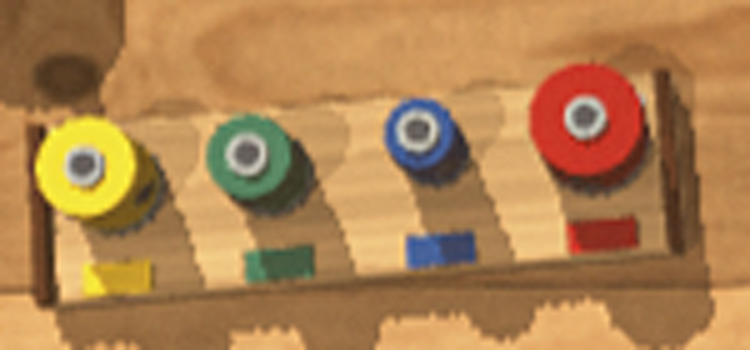

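View pics/van.png

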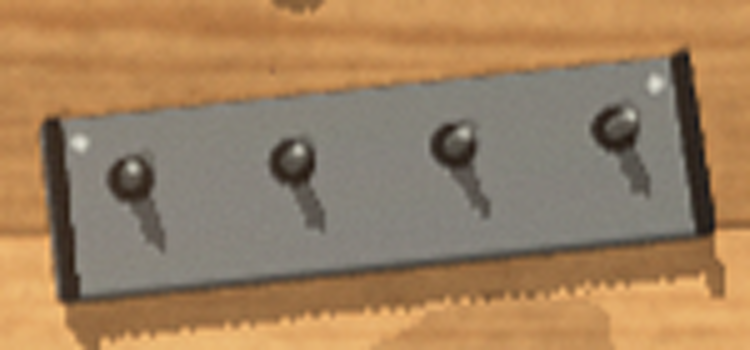

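View pics/sidec.png

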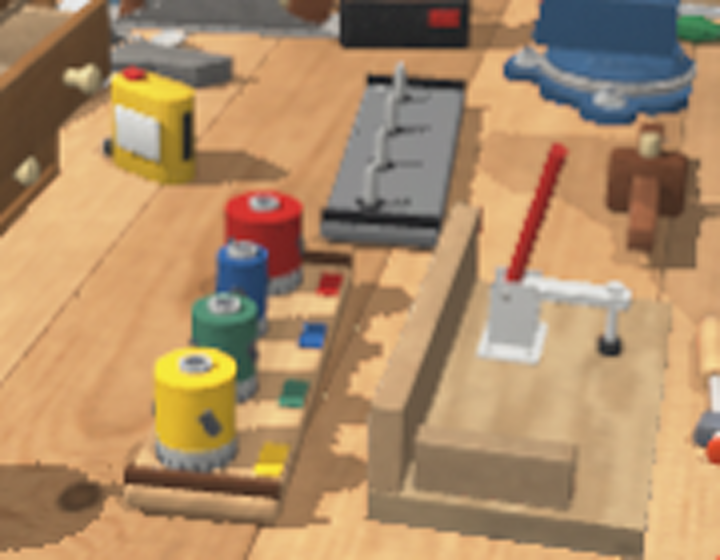

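```bash
python3 - <<'E'
from h import *
np.set_printoptions(precision=4,suppress=True)
t=bot.read_camera("top");s=bot.read_camera("side")
B=lambda x,y:((x-2)/5+175,(y-2)/5+155); V=lambda x,y:((x-2)/5+330,(y-2)/5+165); S=lambda x,y:((x-1.5)/4+240,(y-1.5)/4+150)
bo=dict(yellow=((84,165),(196,364)),green=((247,154),(225,303)),blue=((417,130),(243,249)),red=((585,117),(264,203)))
tags=dict(yellow=(118,278),green=(280,265),blue=(441,250),red=(602,236))
for k,(a,b) in bo.items(): print(k,"z.071",onz(t,*B(*a),.071),"tri",tri(t,B(*a),s,S(*b)),"tag",onz(t,*B(*tags[k]),.020))
for p in [(131,180),(293,161),(454,145),(615,128)]: print("peg z48",onz(t,*V(*p),.048),"z18",onz(t,*V(*p),.018))
C=[onz(t,*V(*p),.026) for p in [(44,120),(62,300),(712,233),(685,52)]]
print("van corners",*C, np.linalg.norm(C[0]-C[3]),np.linalg.norm(C[0]-C[1]),"mean",np.mean(C,0))
print("fence",tri(t,(310,235),s,S(474,208)),"handle",tri(t,(275,251),s,S(558,148)),"drawer",tri(t,(369,101),s,(267,151)))
print("knobs",tri(t,(323,105),s,S(85,77)),tri(t,(215,107),s,S(25,170)))
print("gauge post",tri(t,(399,278),s,S(651,130)),"tape",tri(t,(388,108),s,S(133,74)))
E
```

```text
yellow z.071 [0.6224 0.2732 0.071 ] tri [0.622  0.274  0.0676] tag [0.5824 0.2717 0.02  ]
green z.071 [0.6264 0.2058 0.071 ] tri [0.6258 0.2061 0.0689] tag [0.5874 0.2018 0.02  ]
blue z.071 [0.6358 0.1356 0.071 ] tri [0.635  0.1357 0.0685] tag [0.5933 0.1323 0.02  ]
red z.071 [0.6405 0.0661 0.071 ] tri [0.6403 0.0662 0.0675] tag [0.5988 0.0629 0.02  ]
peg z48 [ 0.5957 -0.0667  0.048 ] z18 [ 0.6005 -0.0682  0.018 ]
peg z48 [ 0.6031 -0.1346  0.048 ] z18 [ 0.6082 -0.1381  0.018 ]
peg z48 [ 0.6093 -0.2021  0.048 ] z18 [ 0.6145 -0.2076  0.018 ]
peg z48 [ 0.6159 -0.2697  0.048 ] z18 [ 0.6213 -0.2772  0.018 ]
van corners [ 0.6257 -0.0309  0.026 ] [ 0.5479 -0.0376  0.026 ] [ 0.5741 -0.3141  0.026 ] [ 0.6527 -0.3068  0.026 ] 0.2772170963905608 0.07809489333285156 mean [ 0.6001 -0.1723  0.026 ]
fence [0.5195 0.0284 0.0629] handle [0.4747 0.091  0.1328] drawer [ 0.7868 -0.0915  0.1309]
knobs [ 0.7794 -0.001   0.1127] [0.753  0.2072 0.1392]
gauge post [ 0.4268 -0.1511  0.0575] tape [ 0.7904 -0.1373  0.0665]
```

The saw boss heights and the 70 mm peg spacing both match the given sizes. The dark discs are the peg collars at z = 18 mm. The order from the left is yellow, green, blue, red. I'll start with red, which goes on the leftmost van peg.

```bash
cat >>h.py <<'E'
from scipy.spatial.transform import Rotation as Rt
SAW=dict(yellow=(.6223,.2735),green=(.6266,.2055),blue=(.635,.1355),red=(.640,.066))
PEG=dict(red=(.6003,-.0677),blue=(.6077,-.1375),green=(.6143,-.2072),yellow=(.6210,-.2769))
DIA=dict(yellow=.042,green=.036,blue=.030,red=.048)
def rot(a,sg):   # tool down, fingers closing along (cos a, sin a)
    y=sg*np.array([np.cos(a),np.sin(a),0]); z=np.array([0,0,-1.]); return Rt.from_matrix(np.c_[np.cross(y,z),y,z]).as_rotvec()
AB,AV,ZG,ZH=.078,.099,.031,.15
def pick(c,sg):
    r=rot(AB,sg); x,y=SAW[c]
    bot.set_gripper(min(1,(DIA[c]+.026)/.092),25)
    bot.goto([x,y,ZH],r); bot.line_to([x,y,ZG],max_speed=.1)
    bot.set_gripper(0,25)
    print(c,"opening mm",bot.current_opening()*92,"grip",bot.current_grip_force(),"F",np.round(bot.current_contact_force(),1))
    bot.line_to([x,y,ZH],max_speed=.12)
def place(c,sg):
    r=rot(AV,sg); x,y=PEG[c]
    bot.line_to([x,y,ZH],r,max_speed=.25); bot.line_to([x,y,.085],max_speed=.12)
    bot.line_to([x,y,ZG+.001],max_speed=.05)
    print("F",np.round(bot.current_contact_force(),1),"z",np.round(bot.current_ee_pos(),4))
    bot.set_gripper(min(1,(DIA[c]+.026)/.092),25); bot.line_to([x,y,ZH],max_speed=.12)
E
python3 - <<'E'
from h import *
for sg in(1,-1):
    print(sg,[bot.inverse_kinematics([*p,z],rot(a,sg)) is not None and np.round(bot.inverse_kinematics([*p,z],rot(a,sg)),2) for p,a in((SAW["yellow"],AB),(SAW["red"],AB),(PEG["yellow"],AV)) for z in (ZG,ZH)])
j=[bot.inverse_kinematics([*SAW["red"],ZH],rot(AB,sg)) for sg in(1,-1)]
sg=min((1,-1),key=lambda s:abs(bot.inverse_kinematics([*SAW["red"],ZH],rot(AB,s))[5]))
print("sg",sg)
x,y=PEG["red"]; bot.line_to([.35,-.35,.25],rot(AV,sg),max_speed=.3)
pick("red",sg)
c=bot.read_camera("side");d=bot.read_camera("top");cv2.imwrite("pics/l1.png",np.hstack([c["pixels"][100:300,220:420],d["pixels"][100:300,200:500]]))
print(bot.current_opening()*92,bot.current_grip_force(),bot.current_clock())
E
```

```text
1 [array([0.24, 0.6 , 1.4 , 0.  , 1.13, 0.16]), array([0.24, 0.47, 1.34, 0.  , 1.33, 0.16]), array([-0.08,  0.52,  1.52,  0.  ,  1.1 , -0.16]), array([-0.08,  0.38,  1.46,  0.  ,  1.3 , -0.16]), array([-0.6 ,  0.6 ,  1.4 ,  0.  ,  1.13, -0.7 ]), array([-0.6 ,  0.47,  1.33,  0.  ,  1.33, -0.7 ])]
-1 [array([ 0.24,  0.6 ,  1.4 ,  0.  ,  1.13, -2.98]), array([ 0.24,  0.47,  1.34,  0.  ,  1.33, -2.98]), array([-0.08,  0.52,  1.52,  0.  ,  1.1 ,  2.98]), array([-0.08,  0.38,  1.46,  0.  ,  1.3 ,  2.98]), array([-0.6 ,  0.6 ,  1.4 ,  0.  ,  1.13,  2.45]), array([-0.6 ,  0.47,  1.33,  0.  ,  1.33,  2.45])]
sg 1
red opening mm 48.11609149487279 grip 25.000216481275856 F [0.3 0.2 2.2]
48.65228214943416 24.999636565335095 7.175
```

View pics/l1.png

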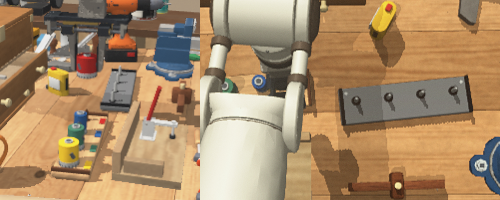

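The red saw is held upright in the fingers, at about (87,65) in the left half of the picture. The other saws and the bystanders haven't moved. I'll place it now.

```bash
python3 - <<'E'
from h import *
place("red",1); print(bot.current_clock())
bot.line_to([.5,.0,.25],max_speed=.3)
c=bot.read_camera("side");d=bot.read_camera("top");cv2.imwrite("pics/p1.png",cv2.resize(np.hstack([c["pixels"][140:260,270:400],d["pixels"][140:260,320:490]]),None,fx=2.6,fy=2.6))
E
```

```text
F [ 0.6  0.1 -2.2] z [ 0.6007 -0.0678  0.0324]
11.4667
```

View pics/p1.png

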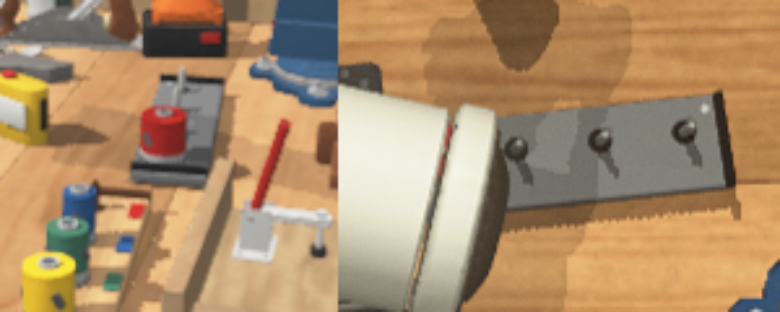

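Red stands flat on the near (leftmost) van peg, with its boss at about (164,109) in the crop. I'll move the other three, checking the grip after each lift.

```bash
python3 - <<'E'
from h import *
for c in("blue","green","yellow"):
    pick(c,1)
    o=bot.current_opening()*92
    if abs(o-DIA[c]*1000)>4: print("STOP",c,o); break
    place(c,1); print(bot.current_clock())
bot.line_to([.35,-.35,.3],max_speed=.3)
s=bot.read_camera("side");d=bot.read_camera("top")
cv2.imwrite("pics/end.png",np.vstack([cv2.resize(s["pixels"][130:230,280:400],None,fx=3,fy=3),cv2.resize(d["pixels"][130:230,330:480],(360,240))]))
cv2.imwrite("pics/endtop.png",cv2.resize(d["pixels"][150:240,330:480],None,fx=5,fy=5,interpolation=cv2.INTER_CUBIC))
E
```

```text
blue opening mm 29.322930280440453 grip 25.000166287645698 F [ 0.2 -0.3  0.8]
F [ 0.3  0.7 -2.5] z [ 0.6081 -0.1377  0.0325]
21.4167
green opening mm 34.59986322966104 grip 25.000018574064597 F [-1.2 -0.2  1.3]
F [-0.   0.3 -1.7] z [ 0.6147 -0.2074  0.0325]
31.4167
yellow opening mm 41.65026843265653 grip 25.00012720003724 F [-0.9 -0.5  1.3]
F [ 0.7  0.6 -2. ] z [ 0.6214 -0.2772  0.0326]
42.4
```

View pics/end.png

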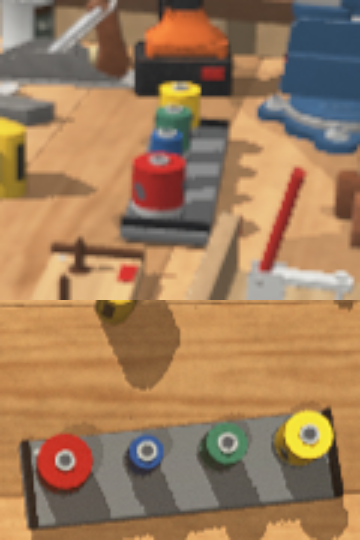

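View pics/endtop.png

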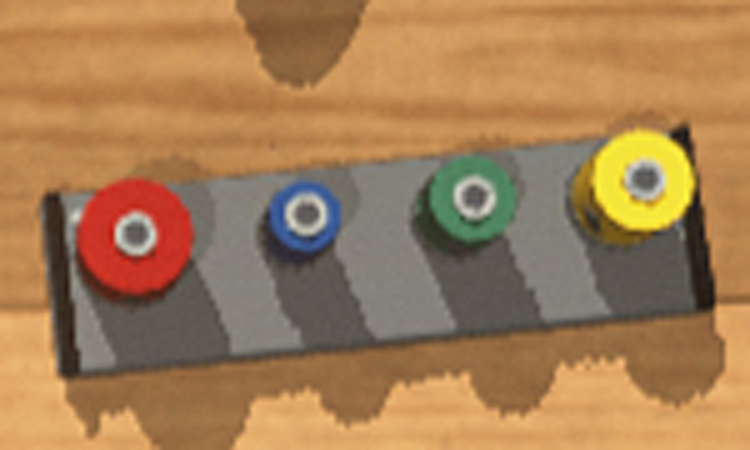

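From left to right, the van rack now holds red (135,234), blue (307,214), green (475,198) and yellow (645,180) in the enlarged top crop. All look flat and released. I'll check the numbers, then hand in.

```bash
python3 - <<'E'
from h import *
t=bot.read_camera("top");s=bot.read_camera("side")
T=dict(red=(135,234),blue=(307,214),green=(475,198),yellow=(645,180)); S=dict(red=(159,159),blue=(170,133),green=(175,108),yellow=(181,87))
ok=True
for c in T:
    p=((T[c][0]-2)/5+330,(T[c][1]-2)/5+150); q=((S[c][0]-1)/3+280,(S[c][1]-1)/3+130)
    P=onz(t,*p,.071); e=P[:2]-PEG[c]; h=tri(t,p,s,q)[2]; print(c,"err mm",np.round(e*1000,1),"boss z",round(h,4)); ok&=abs(e).max()<.010 and abs(h-.069)<.008
print(ok,bot.current_contact_force().round(1) if hasattr(bot.current_contact_force(),'round') else '')
if ok: print(bot.job_done())
E
```

```text
red err mm [0.4 0.3] boss z 0.0678
blue err mm [ 0.7 -0.5] boss z 0.0672
green err mm [0.1 0.3] boss z 0.068
yellow err mm [0.2 0.2] boss z 0.0668
True [-0.4  0.7 -0.3]
the job is handed in; nothing more can be done
None
```

All four saws stand released on the van rack pegs in reverse order (red, blue, green, yellow from the left), measured within 1 mm of the peg positions, and the job is handed in with no verdict returned.

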